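# Open the parcel on the key shelf and take out the bone button box

### The job

Open the cardboard parcel on the marble shelf by folding both of its top flaps right back over the outside, without dragging the parcel about or tipping it. Then lift out the bone button box and, without dropping it, stand it upright in the middle of the cork mat and let go, leaving the parcel open and the stopper, snuffer and keyring undisturbed.

Things in the scene. Friction and masses are not known exactly. Their poses are not given: they have to be found in the camera images.
- carton: Loose (unfixed) cardboard parcel 200 (x) by 180 (y) by 90 mm high, walls and floor 4 mm, 0.8 kg; slides or tips if pushed over about 5 N. Origin: centre of underside, z up. Two top flaps are creased along lines parallel to its x at y = +88 and -88 mm, 88 mm above the underside; an open slot 48 mm wide along x lies between their free edges. Inside 192 by 172 mm.
- flap_left (a joint): Flap creased on the carton's +y side, rad: 0 flat shut, 1.57 upright, 2.5 stop (folded out and down outside). Flap 192 mm long, 64 mm from crease to free edge, 4 mm thick, 40 g, no handle, thin brown line near the free edge. Stiff crease (0.05 N m, about 1 N at the edge): it stays where it is left. Starts shut or nearly so (0 to 0.15).
- flap_right (a joint): The same for the mirror-image flap creased on the carton's -y side; grows as it opens outwards to -y.
- flap_left_edge (a point): Middle of the left flap's free edge, at half its thickness; moves with the flap (flat shut: 24 mm to +y of the carton's middle, 88 mm above its underside).
- flap_right_edge (a point): The same for the right flap (flat shut: 24 mm to -y of the carton's middle).
- button_box: Closed carved bone button box, one rigid piece (the lid does not open), cream with darker carving, 100 (its x) by 50 (its y) by 52 mm high, about 0.28 kg. Loose on the carton's floor (4 mm above the carton's underside), roughly along the slot, wider than the slot. Origin: centre of its underside; z up.
- mat: Cork mat fixed to the shelf, 150 (its x) by 170 (its y) by 6 mm thick. Origin: centre of its underside.
- keyring: Bystander: pewter ring 68 mm across with two flat keys, lying flat, about 120 mm long overall and 8 mm high. Origin: centre of the ring.
- stopper: Bystander: green glass bottle stopper, standing, 60 mm across and 78 mm high. Origin: centre of its underside.
- snuffer: Bystander: brass candle snuffer lying flat, 195 mm long, cone 34 mm across. Origin: near the cone, underside; the handle runs to its -x.
Mind the look-alikes: they are no part of the job. There is more than one size of the mat; the job needs the largest.

How it is judged:
On the way, in this order (a step that is already met when the one before it is completed fails the run):
1. both flaps are folded back beyond upright (over 1.9 rad) while the button box still stands in the carton (value of joint each of flap_left, flap_right above 1.9 rad and distance between button_box and carton below 0.07 m), for 0.2 s.
2. the button box is lifted clear of the carton's rim (height (world z) of button_box above 0.092 m), for 0.05 s.
3. the button box rests on the mat while the fingers still hold it (set down, not dropped) (contact force between button_box and mat above 0.3 N and contact force between the fingers and button_box above 0.5 N and horizontal distance between button_box and mat below 0.035 m), for 0.05 s.
At the end, for the whole second after the job is handed in: The button box stands upright and still on the cork mat, its centre within 35 mm of the mat's centre, released; both flaps are still folded back (over 1.9 rad, 109 degrees); the carton stands flat within 40 mm of where it was (horizontal distance between button_box and mat below 0.035 m and height (world z) of button_box between 0.003 and 0.012 m and angle between button_box's own z axis and vertical below 0.08 rad and linear speed of button_box below 0.02 m/s and value of joint each of flap_left, flap_right above 1.9 rad and distance of carton from where it was at the start of the episode below 0.04 m and angle between carton's own z axis and vertical below 0.05 rad); the robot touches nothing.
It fails at once if the carton is dragged more than 40 mm or tipped by more than 0.2 rad (distance of carton from where it was at the start of the episode above 0.04 m or angle between carton's own z axis and vertical above 0.2 rad).
It fails at once if the button box is tipped by more than 0.6 rad (angle between button_box's own z axis and vertical above 0.6 rad).
It fails at once if the stopper, snuffer or keyring is moved by more than 25 mm, or the stopper tipped over (distance of any of stopper, snuffer, keyring from where it was at the start of the episode above 0.025 m or angle between stopper's own z axis and vertical above 0.5 rad).
It also fails if it takes over 70 s, if anything falls off the work surface, if the arm or the gripper's body presses on something with over 40 N, if the wrist force passes 120 N, or if a joint passes its speed limit or range.

### The arm

A 6-joint arm with a two-finger parallel gripper is mounted at the origin on the work surface. World frame = base frame: x ahead of the robot, y to its left, z up, the work surface at z = 0. Lengths are in m, angles in rad, forces in N, time in s.
With the tool pointing down it reaches from about 0.325 to 0.85 m from the base axis. Payload 15.5 kg.
Tool frame: the origin (TCP) lies midway between the tips of the shut fingers; the grasp point (between the pads) lies 19 mm behind it; z points along the fingers, y is the line along which they close (so a half turn about z gives the same grasp; the last joint's range is limited). The gripper opens to 91 mm and grips with 3 to 60 N. Pads are 32 mm wide; open, the fingers measure 118 mm over their backs; the gripper's body (76 mm by 178 mm) begins 60 mm behind the grasp point.
Start: joints at [1.167, 0.494, 1.345, -0, 1.302, -0.096], TCP at [0.189, 0.596, 0.214] pointing down, gripper open.
Joint ranges: [-2.91, 2.91], [-0.82, 2.16], [0.22, 2.67], [-1.22, 4.37], [0.12, 2.79], [-3.08, 3.08]. Speed limits (rad/s): [1.89, 1.89, 2.57, 3.01, 3.01, 3.01].

### API

Orientations are given as a rotation vector (axis times angle).
In Python, from bench import arm gives the robot as it stands.
- The arm moves only by the tool apply_moves, never from a script. Its argument "targets" is one flat list of numbers, 6 for each row, row after row: the shift along the tool's x, y, z in m, then the turn, a rotation vector about the tool's x, y, z in degrees. In form: [x, y, z, wx, wy, wz, x, y, z, wx, wy, wz, ...]. A call has 1 to 20 rows; each row is the pose to reach, as a shift and turn from the pose commanded when the call began, along the tool's axes at that moment; what a row does not reach only later rows make up. A row lasts 1/10 s, in which the tool goes at most 50 mm and 8.59 degrees, less where a joint would pass 70% of its speed; a pose out of reach is approached as far as the arm can. A call with a gripper value outside its range is refused whole. "fingers" is the opening, from 0 (shut) to 1 (fully open), set as the call begins (left out, the last holds). The fingers move at their own pace and stop on an object; the grip force is fixed at half the most. Time passes only in rows, so rows that repeat a pose let the fingers close. It gives the time, the measured TCP pose, the force, the opening and the grip force at its end, in the units of the state.
- arm.get_state(): the state, without advancing time (a new reading comes with each control period).
- arm.camera(name): name is "scene" or "top" or "wrist"; returns the picture (420x560x3 uint8, red, green, blue); there is no depth.
- arm.camera_model(name): a dict with "mtx" (3x3 intrinsics, pixels), "xyz" and "orientation" of the camera in the world; the wrist camera has in their place "T_tool_cam" (4x4, takes a point from camera to tool coordinates, whose origin is the TCP and whose axes are the flange's). Camera axes: x right, y up, looking along -z (the intrinsics and any distortion apply to the point x, -y, -z); pixel columns grow to the right and rows downward; lengths in m; the calibration is good to about 2 mm. A picture is of the moment at which its call begins: read the wrist's pose just before it. camera_model takes no time and is no camera call.
- arm.job_done(): hands the job in; it is judged then, once.
The state is a dict: "t": time; "qpos": joint angles; "joint_velocities": joint speeds; "effort": joint torques, N m; "ee_pos": TCP position; "ee_rot": TCP orientation; "ft_force": force on the tool from outside, world axes, zero at the start; "torque": the same for the moment, N m; "width": opening from 0.0 (shut) to 1.0 (fully open); "grip_force": force on a finger pad.
Only numpy, scipy, OpenCV 4.12 (cv2) and the standard library are available. Lean on these libraries where they do the work, as an engineer would, in place of code of your own. Each camera call takes 0.05 s, during which the arm holds its last target. There are 200 camera calls.

## Working session

There is one attempt and no reset: what is moved stays moved. The work goes in short steps, Python scripts to look and compute and a tool call to move; the robot and the scene stay as the last step left them, time stands still between calls to the robot, and variables do not carry over. Pictures are saved under pics/ and viewed, at most 12 in all, crops included, and the job is handed in when it is done.

Besides the shell and the picture viewer there is one more tool, called after "Emit:" as name(argument=value, ...) on one line, values as JSON. apply_moves: Moves the arm, as the interface text tells. Its arguments: {"type":"object","properties":{"targets":{"type":"array"},"fingers":{"type":"number"}},"required":["targets"]}

```bash
mkdir -p pics; cat > h.py <<'E'
import numpy as np, cv2
from scipy.spatial.transform import Rotation as R
from bench import arm
def pose():
    s=arm.get_state(); return np.array(s['ee_pos']),R.from_rotvec(s['ee_rot'])
def cam(name):
    m=arm.camera_model(name); K=np.array(m['mtx'])
    if 'T_tool_cam' in m:
        p,r=pose(); T=np.eye(4);T[:3,:3]=r.as_matrix();T[:3,3]=p; T=T@np.array(m['T_tool_cam'])
        return K,T[:3,3],T[:3,:3],m
    o=np.array(m['orientation'])
    Rm=o if o.shape==(3,3) else R.from_rotvec(o).as_matrix()
    return K,np.array(m['xyz']),Rm,m
def ray(c,px,z):
    K,o,Rm,m=c
    d=np.linalg.inv(K)@np.array([px[0],px[1],1.]); d=Rm@(d*[1,-1,-1])
    return o+d*(z-o[2])/d[2]
def proj(c,P):
    K,o,Rm,m=c
    q=Rm.T@(np.array(P)-o); q=K@(q*[1,-1,-1]); return q[:2]/q[2]
def save(n,im): cv2.imwrite('pics/'+n,cv2.cvtColor(im,cv2.COLOR_RGB2BGR))
E
python3 - <<'E'
from h import *
print(arm.get_state())
for n in ['scene','top','wrist']:
    print(n,arm.camera_model(n)); 
    im=arm.camera(n); np.save(n+'0.npy',im); save(n+'0.png',im)
E
```

```text
{'t': 0.0, 'qpos': array([ 1.16751484e+00,  4.94173933e-01,  1.34616205e+00, -3.07053517e-05,
        1.30251302e+00, -9.54734754e-02]), 'joint_velocities': array([-8.92845470e-05,  1.71884334e-03,  9.42961422e-04, -2.20094239e-03,
        1.62915368e-03, -1.76317271e-03]), 'effort': array([ 2.91717646e-03, -8.78810692e+01, -3.81872928e+01,  7.10321381e-02,
        5.27664938e-02, -1.65387105e-04]), 'ee_pos': array([0.18918851, 0.59525481, 0.21333355]), 'ee_rot': array([-4.81541324e-01, -3.10418278e+00,  1.92372505e-03]), 'ft_force': array([ 0.04494778, -0.08843495, -0.04233432]), 'torque': array([ 0.02665436, -0.03953073,  0.01824674]), 'grip_force': 0.0, 'width': 1.0000402597450984}
scene {'mtx': array([[394.16519052,   0.        , 282.84371889],
       [  0.        , 394.16519052, 205.46715283],
       [  0.        ,   0.        ,   1.        ]]), 'xyz': array([ 0.9976565 , -0.42542115,  0.83753443]), 'orientation': array([0.61501124, 0.32061288, 0.95875048])}
top {'mtx': array([[395.50372744,   0.        , 277.06378356],
       [  0.        , 395.50372744, 208.88458783],
       [  0.        ,   0.        ,   1.        ]]), 'xyz': array([ 0.37014534, -0.12094877,  1.04351378]), 'orientation': array([ 0.13385677, -0.09625023, -1.59879046])}
wrist {'mtx': array([[375.04006203,   0.        , 274.57973997],
       [  0.        , 375.04006203, 208.63909568],
       [  0.        ,   0.        ,   1.        ]]), 'T_tool_cam': array([[ 3.48125744e-04,  9.61287678e-01,  2.75546511e-01,
         7.78410431e-02],
       [ 9.99999411e-01, -6.18030919e-04,  8.92698540e-04,
         3.18809321e-04],
       [ 1.02843637e-03,  2.75546038e-01, -9.61287326e-01,
        -1.71129694e-01],
       [ 0.00000000e+00,  0.00000000e+00,  0.00000000e+00,
         1.00000000e+00]])}
```

View pics/top0.png

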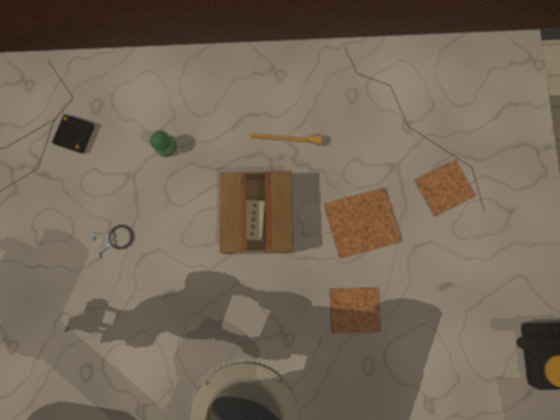

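View pics/scene0.png

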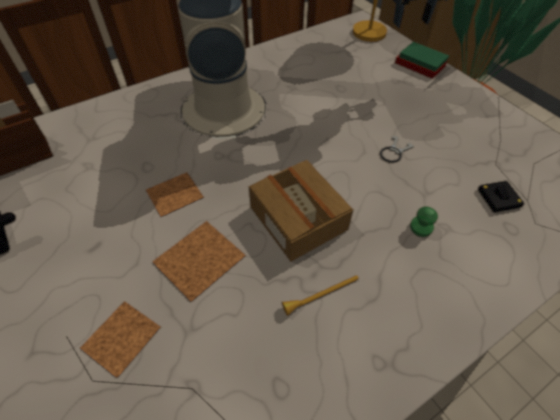

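The top view shows the carton at about (256,212), with the cream button box visible in its slot at (256,220). There are three cork patches that could be taken for the mat: (362,222), which is the largest, (445,187) and (355,310). The stopper is at (164,144), the snuffer at (290,138) and the keyring at (120,237). The carton and the button box have no look-alikes.

```bash
cat > m.py <<'E'
from h import *
c=cam('top'); im=np.load('top0.npy')
print('base px',proj(c,[0,0,0]),'tcp px',proj(c,[.189,.595,.213]))
hsv=cv2.cvtColor(im,cv2.COLOR_RGB2HSV)
m=((hsv[...,0]<20)&(hsv[...,1]>90)).astype(np.uint8)*255
m[:90]=0
m=cv2.morphologyEx(m,cv2.MORPH_OPEN,np.ones((3,3)))
cs,_=cv2.findContours(m,cv2.RETR_EXTERNAL,cv2.CHAIN_APPROX_NONE)
for k in cs:
    if cv2.contourArea(k)<300: continue
    (x,y),_,_=r=cv2.minAreaRect(k)
    z=.09 if abs(x-256)<30 and abs(y-212)<30 else .006
    P=np.array([ray(c,p,z)[:2] for p in k[:,0]]).astype(np.float32)
    q=cv2.minAreaRect(P*1000); print(r,z,q); print(cv2.boxPoints(q).round())
b=((hsv[...,1]<90)&(hsv[...,2]>90)).astype(np.uint8)*255; msk=np.zeros_like(b); msk[195:246,243:268]=255; b&=msk
cs,_=cv2.findContours(b,cv2.RETR_EXTERNAL,cv2.CHAIN_APPROX_NONE)
k=max(cs,key=cv2.contourArea);print(cv2.boundingRect(k)); P=np.array([ray(c,p,.056)[:2] for p in k[:,0]]).astype(np.float32);print('box',cv2.minAreaRect(P*1000))
for n,p,z in [('stop',(158,140),.07),('stopbase',(168,150),0),('cone',(318,140),.015),('tail',(252,135),0),('ring',(121,237),0)]: print(n,ray(c,p,z))
big=cv2.resize(im[160:270,200:410],None,fx=3.8,fy=3.8,interpolation=cv2.INTER_CUBIC); save('crop1.png',big)
E
python3 m.py
```

```text
base px [243.6473605  419.08518925] tcp px [-58.92345567 366.49968686]
((551.0, 370.5), (33.0, 16.0), 90.0) 0.006 ((101.04364013671875, -760.6397705078125), (38.518455505371094, 78.34646606445312), 82.52357482910156)
[[  60. -775.]
 [ 137. -785.]
 [ 142. -747.]
 [  65. -736.]]
((355.0, 310.0), (44.0, 50.0), 90.0) 0.006 ((257.05462646484375, -288.32867431640625), (125.30767822265625, 109.09735107421875), 88.55667114257812)
[[ 201. -350.]
 [ 310. -352.]
 [ 313. -227.]
 [ 204. -224.]]
((362.44805908203125, 222.31454467773438), (57.469688415527344, 65.48155212402344), 74.35775756835938) 0.006 ((480.8154296875, -320.6982421875), (150.21658325195312, 170.56527709960938), 13.403249740600586)
[[ 388. -255.]
 [ 428. -421.]
 [ 574. -386.]
 [ 534. -220.]]
((256.5, 211.5), (81.0, 73.0), 90.0) 0.09 ((506.44921875, -48.74009704589844), (176.33424377441406, 200.174560546875), 89.52534484863281)
[[ 406. -136.]
 [ 606. -138.]
 [ 607.   39.]
 [ 407.   40.]]
((444.800048828125, 187.5999755859375), (42.0380744934082, 48.29906463623047), 63.43495178222656) 0.006 ((565.5985717773438, -543.1409301757812), (110.25843048095703, 126.6392822265625), 24.488929748535156)
[[ 489. -508.]
 [ 542. -624.]
 [ 642. -578.]
 [ 590. -463.]]
(247, 200, 18, 40)
box ((490.8282165527344, -44.259498596191406), (43.19364929199219, 99.16580963134766), 88.59660339355469)
stop [0.70288343 0.20144195 0.07      ]
stopbase [0.69722979 0.19651421 0.        ]
cone [ 0.70525085 -0.21421045  0.015     ]
tail [ 0.73121653 -0.03544375  0.        ]
ring [0.46188836 0.32014443 0.        ]
```

View pics/crop1.png

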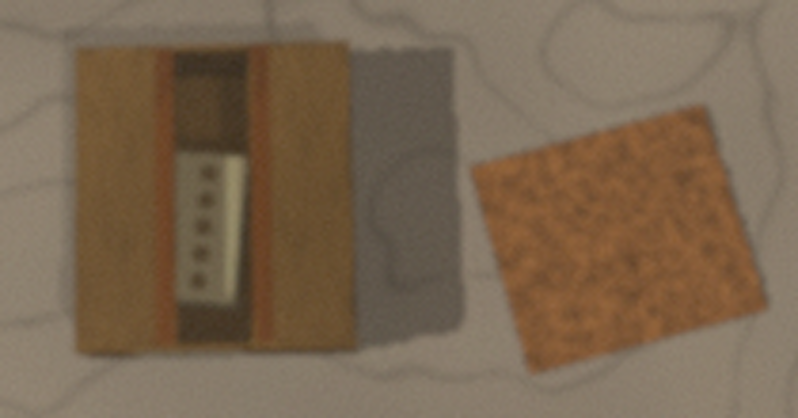

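The carton measures 176×200 mm at (0.506,-0.049), unrotated, and the largest mat measures 150×171 mm at (0.481,-0.321); both match the given sizes. The crop confirms the cream box in the slot and the mat. Next I'll hover over the slot for a closer look.

```bash
cat >> h.py <<'E'
Z0=np.array([[0,1,0],[1,0,0],[0,0,-1.]]) # tool x=+y, y=+x, z down
def down(yaw=0,tilt=0): return R.from_euler('x',tilt,degrees=True)*R.from_euler('z',yaw,degrees=True)*R.from_matrix(Z0)
def rows(wps,base=None):
    p,r=base or pose()
    for P,Q in wps:
        s=r.inv().apply(np.array(P)-p); w=(r.inv()*Q).as_rotvec(degrees=True)
        print(np.r_[s.round(4),w.round(2)].tolist())
E
python3 - <<'E'
from h import *
c=cam('top')
for px in [(246,212),(265.3,212),(246,190),(265.3,190)]: print(ray(c,px,.09))
rows([((.53,-.049,.25),down())])
E
```

```text
[ 0.50544257 -0.02423984  0.09      ]
[ 0.50389226 -0.07135347  0.09      ]
[ 0.56006951 -0.0252163   0.09      ]
[ 0.55843579 -0.07271578  0.09      ]
[-0.5199, -0.5109, -0.0361, -0.05, 0.03, 72.37]
```

Emit:
apply_moves(targets=[-0.52,-0.511,-0.036,0,0,72.4,-0.52,-0.511,-0.036,0,0,72.4,-0.52,-0.511,-0.036,0,0,72.4,-0.52,-0.511,-0.036,0,0,72.4,-0.52,-0.511,-0.036,0,0,72.4,-0.52,-0.511,-0.036,0,0,72.4,-0.52,-0.511,-0.036,0,0,72.4,-0.52,-0.511,-0.036,0,0,72.4,-0.52,-0.511,-0.036,0,0,72.4,-0.52,-0.511,-0.036,0,0,72.4,-0.52,-0.511,-0.036,0,0,72.4,-0.52,-0.511,-0.036,0,0,72.4,-0.52,-0.511,-0.036,0,0,72.4,-0.52,-0.511,-0.036,0,0,72.4,-0.52,-0.511,-0.036,0,0,72.4,-0.52,-0.511,-0.036,0,0,72.4,-0.52,-0.511,-0.036,0,0,72.4,-0.52,-0.511,-0.036,0,0,72.4,-0.52,-0.511,-0.036,0,0,72.4,-0.52,-0.511,-0.036,0,0,72.4], fingers=0)

```text
t: 2.15
ee_pos: [0.5298, -0.0481, 0.25]
ee_rot: [-2.221, -2.222, -0.0]
ft_force: [-0.1, 0.3, -0.4]
width: 0.009
grip_force: 0.0
```

```bash
python3 - <<'E'
from h import *
print(pose()[0],arm.get_state()['qpos'])
c=cam('wrist'); im=arm.camera('wrist'); np.save('w1.npy',im); save('w1.png',im)
for P in [(.51,-.073,.09),(.51,-.025,.09),(.406,-.138,.09),(.57,-.049,.09)]: print(P,proj(c,P))
E
```

```text
[ 0.52980169 -0.04806502  0.25003832] [-2.02795443e-01  3.26680375e-01  1.52292025e+00  7.78679094e-05
  1.29198592e+00 -2.03350481e-01]
(0.51, -0.073, 0.09) [253.00757247 216.80925635]
(0.51, -0.025, 0.09) [252.19642695 165.26579586]
(0.406, -0.138, 0.09) [147.09734225 280.51515407]
(0.57, -0.049, 0.09) [318.76340005 191.6055135 ]
```

View pics/w1.png

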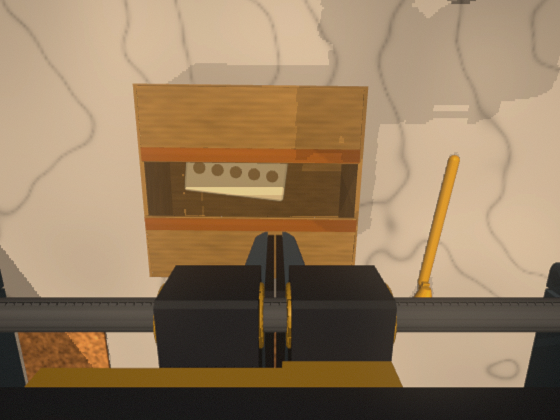

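The wrist view shows the slot between image rows 163 and 217, as predicted. The box top edge runs from (186,188) to (283,198), so the box is yawed about -6°, and its far end is at column ~285. The carton floor is clear from there to column 355.

```bash
python3 - <<'E'
from h import *
c=cam('wrist')
for px in [(283,195),(287,165),(186,187)]: print(ray(c,px,.056))
for px in [(355,180)]: print(ray(c,px,.09))
p=np.array([.57,-.049,.088])
def al(t,tilt,dy=0): # tcp along axis through slot, t beyond
    q=down(0,tilt); d=q.apply([0,0,1]); return (p+[0,dy,0]+d*t,q)
A=al(-.06,-30); B=al(.045,-30)
rows([A,B,((B[0]+[0,-.008,0]),B[1]),((B[0]+[0,-.008,.03]),B[1])],(pose()[0],down())); print(A[0],B[0])
E
```

```text
[ 0.53845266 -0.0608406   0.056     ]
[ 0.54216404 -0.03054989  0.056     ]
[ 0.4417116  -0.05271019  0.056     ]
[ 0.60230744 -0.03843518  0.09      ]
[0.0292, 0.0401, 0.1101, 0.0, -30.0, 0.0]
[-0.0233, 0.0401, 0.201, 0.0, -30.0, 0.0]
[-0.0313, 0.0401, 0.201, 0.0, -30.0, 0.0]
[-0.0313, 0.0401, 0.171, 0.0, -30.0, 0.0]
[ 0.57       -0.019       0.13996152] [ 0.57       -0.0715      0.04902886]
```

Emit:
apply_moves(targets=[0.029,0.04,0.06,0,-30,0,0.029,0.04,0.06,0,-30,0,0.029,0.04,0.06,0,-30,0,0.029,0.04,0.06,0,-30,0,0.029,0.04,0.11,0,-30,0,0.029,0.04,0.11,0,-30,0,0.029,0.04,0.11,0,-30,0,0.016,0.04,0.133,0,-30,0,0.003,0.04,0.156,0,-30,0,-0.01,0.04,0.178,0,-30,0,-0.017,0.04,0.19,0,-30,0,-0.023,0.04,0.2,0,-30,0,-0.023,0.04,0.2,0,-30,0])

```text
t: 3.5
ee_pos: [0.5702, -0.0727, 0.0501]
ee_rot: [1.929, 1.925, -0.517]
ft_force: [0.2, 1.0, 0.7]
width: 0.005
grip_force: 0.0
```

```bash
cat >> h.py <<'E'
def flap(side,angs,x=.57,th=30,yc=-.049,rho1=.05):
    t=np.radians(th); d=np.array([np.sin(t),-np.cos(t)]); n=np.array([np.cos(t),np.sin(t)]); out=[]
    for a in np.radians(angs):
        e=lambda r: np.array([.088-r*np.cos(a),.088+r*np.sin(a)])
        if a<np.pi/3: tcp=e(.064)+.028*d-.016*n
        else: tcp=e(np.interp(np.degrees(a),[60,120],[.036,rho1]))-.016*n
        out.append((np.array([x,yc+side*tcp[0],tcp[1]]),down(0,side*th)))
    return out
E
python3 - <<'E'
from h import *
w=flap(-1,[2,8,16,24,32,40,48,56,62,70,78,86,94,102,110,118,124,130])
rows(w); print(w[0][0],w[-1][0])
E
```

```text
[-0.0044, -0.0002, -0.0065, -0.04, 0.01, -0.09]
[-0.0082, -0.0002, -0.012, -0.04, 0.01, -0.09]
[-0.0142, -0.0002, -0.0187, -0.04, 0.01, -0.09]
[-0.021, -0.0002, -0.0244, -0.04, 0.01, -0.09]
[-0.0286, -0.0002, -0.0291, -0.04, 0.01, -0.09]
[-0.0367, -0.0002, -0.0328, -0.04, 0.01, -0.09]
[-0.0453, -0.0001, -0.0352, -0.04, 0.01, -0.09]
[-0.0542, -0.0001, -0.0365, -0.04, 0.01, -0.09]
[-0.0599, -0.0001, -0.0371, -0.04, 0.01, -0.09]
[-0.0653, -0.0001, -0.0384, -0.04, 0.01, -0.09]
[-0.0711, -0.0001, -0.0388, -0.04, 0.01, -0.09]
[-0.0771, -0.0001, -0.0384, -0.04, 0.01, -0.09]
[-0.0832, -0.0001, -0.037, -0.04, 0.01, -0.09]
[-0.0893, -0.0001, -0.0346, -0.04, 0.01, -0.09]
[-0.0952, -0.0001, -0.0312, -0.04, 0.01, -0.09]
[-0.1006, -0.0001, -0.0268, -0.04, 0.01, -0.09]
[-0.1036, -0.0, -0.0225, -0.04, 0.01, -0.09]
[-0.1056, -0.0, -0.0177, -0.04, 0.01, -0.09]
[ 0.57       -0.07318258  0.05798486] [ 0.57       -0.15528297  0.11830222]
```

Emit:
apply_moves(targets=[-0.004,0,-0.006,0,0,0,-0.008,0,-0.012,0,0,0,-0.014,0,-0.0185,0,0,0,-0.021,0,-0.024,0,0,0,-0.0285,0,-0.029,0,0,0,-0.0285,0,-0.029,0,0,0])

```text
t: 4.1
ee_pos: [0.5706, -0.0826, 0.0907]
ee_rot: [1.928, 1.925, -0.515]
ft_force: [0.1, 0.2, -0.6]
width: 0.005
grip_force: 0.0
```

```bash
python3 - <<'E'
from h import *
im=arm.camera('scene'); c=cam('scene'); u,v=proj(c,[.506,-.049,.08]).astype(int)
print(u,v,arm.get_state()['ft_force'])
save('s2.png',cv2.resize(im[v-80:v+80,u-100:u+100],None,fx=3.5,fy=3.5,interpolation=cv2.INTER_CUBIC))
E
```

```text
298 198 [-0.9750261   0.13020736  0.03364751]
```

View pics/s2.png

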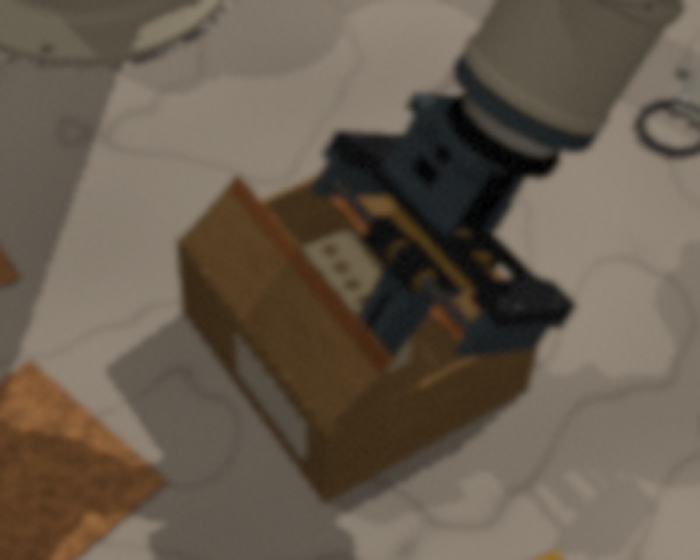

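The right flap is rising as planned: its edge runs from (238,182) to (385,365) with the fingers underneath. The box at (345,265) is undisturbed, so I'll carry on.

Emit:
apply_moves(targets=[-0.008,0,-0.004,0,0,0,-0.017,0,-0.006,0,0,0,-0.026,0,-0.0075,0,0,0,-0.0315,0,-0.008,0,0,0,-0.037,0,-0.0095,0,0,0,-0.0425,0,-0.0095,0,0,0,-0.0485,0,-0.0095,0,0,0,-0.0545,0,-0.008,0,0,0,-0.061,0,-0.0055,0,0,0,-0.0665,0,-0.002,0,0,0,-0.072,0,0.002,0,0,0,-0.075,0,0.0065,0,0,0,-0.077,0,0.0115,0,0,0,-0.077,0,0.0115,0,0,0])

```text
t: 5.55
ee_pos: [0.5697, -0.1551, 0.1173]
ee_rot: [1.928, 1.926, -0.518]
ft_force: [0.1, 0.1, -0.2]
width: 0.005
grip_force: 0.0
```

```bash
python3 - <<'E'
from h import *
im=arm.camera('scene'); c=cam('scene'); u,v=proj(c,[.506,-.049,.08]).astype(int)
for a in [100,110,120,130,140]:
    a=np.radians(a)
    for x in (.41,.602): print(np.degrees(a),(proj(c,[x,-.049-.088+.064*np.cos(a),.088+.064*np.sin(a)])-[u-100,v-80])*3.5)
save('s3.png',cv2.resize(im[v-80:v+80,u-100:u+100],None,fx=3.5,fy=3.5,interpolation=cv2.INTER_CUBIC))
E
```

```text
100.0 [155.37549192 184.35540689]
100.0 [311.24703756 379.40708128]
110.0 [141.79350167 193.5304945 ]
110.0 [296.33574522 389.99821608]
119.99999999999999 [129.26180569 204.1674505 ]
119.99999999999999 [282.28876932 401.83421545]
130.0 [118.22630409 215.88613345]
130.0 [269.61474183 414.4849507 ]
140.0 [109.0692189  228.26479712]
140.0 [258.76122535 427.48918594]
```

View pics/s3.png

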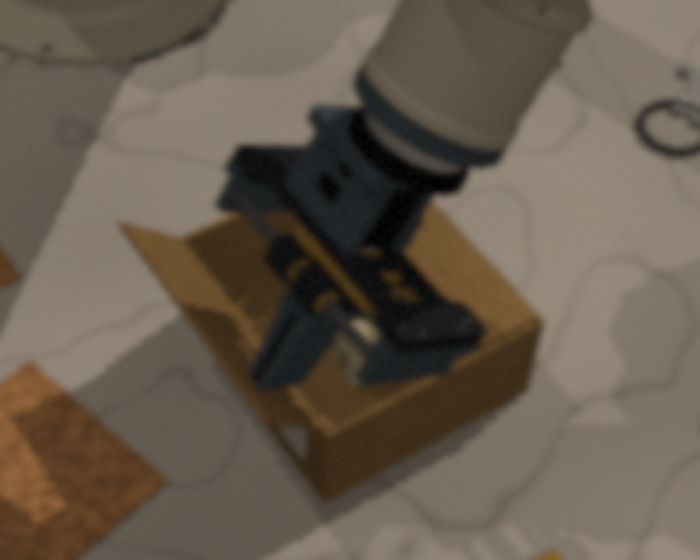

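The right flap's far corner sits at about (122,222), which corresponds to roughly 132° (2.3 rad). Next is the left flap.

```bash
python3 - <<'E'
from h import *
p=np.array([.57,-.049,.088]); q=down(0,30); d=q.apply([0,0,1])
rows([((.57,-.12,.17),down(0,-30)),((.57,-.06,.23),down(0,0)),((.57,-.079,.23),q),(p-.06*d,q)]+[(p+t*d,q) for t in (-.03,0,.025,.043)])
w=flap(1,[2,8,16,24,32,40,48,56,62,70,78,86,94,102,110,118,124,130])
rows(w,((p+.043*d),q))
E
```

```text
[0.0039, 0.0001, -0.0629, -0.06, 0.0, -0.03]
[0.0258, 0.0, -0.1449, -0.05, 30.0, -0.05]
[0.0094, 0.0001, -0.1354, -0.04, 60.0, -0.06]
[0.0544, 0.0001, -0.0574, -0.04, 60.0, -0.06]
[0.0804, 0.0001, -0.0424, -0.04, 60.0, -0.06]
[0.1064, 0.0001, -0.0274, -0.04, 60.0, -0.06]
[0.128, 0.0001, -0.0149, -0.04, 60.0, -0.06]
[0.1436, 0.0001, -0.0059, -0.04, 60.0, -0.06]
[0.0059, 0.0, -0.0049, 0.0, 0.0, 0.0]
[0.0098, 0.0, -0.0104, 0.0, 0.0, 0.0]
[0.0158, 0.0, -0.017, 0.0, 0.0, 0.0]
[0.0226, 0.0, -0.0228, 0.0, 0.0, 0.0]
[0.0302, 0.0, -0.0275, 0.0, 0.0, 0.0]
[0.0383, 0.0, -0.0311, 0.0, 0.0, 0.0]
[0.0469, 0.0, -0.0336, 0.0, 0.0, 0.0]
[0.0557, 0.0, -0.0348, 0.0, 0.0, 0.0]
[0.0615, 0.0, -0.0354, 0.0, 0.0, 0.0]
[0.0669, 0.0, -0.0368, 0.0, 0.0, 0.0]
[0.0726, 0.0, -0.0372, 0.0, 0.0, 0.0]
[0.0787, 0.0, -0.0368, 0.0, 0.0, 0.0]
[0.0848, 0.0, -0.0354, 0.0, 0.0, 0.0]
[0.0909, 0.0, -0.033, 0.0, 0.0, 0.0]
[0.0967, 0.0, -0.0296, 0.0, 0.0, 0.0]
[0.1022, 0.0, -0.0252, 0.0, 0.0, 0.0]
[0.1051, 0.0, -0.0209, 0.0, 0.0, 0.0]
[0.1072, 0.0, -0.0161, 0.0, 0.0, 0.0]
```

Emit:
apply_moves(targets=[0.004,0,-0.063,0,0,0,0.026,0,-0.145,0,30,0,0.026,0,-0.145,0,30,0,0.026,0,-0.145,0,30,0,0.026,0,-0.145,0,30,0,0.01,0,-0.135,0,60,0,0.01,0,-0.135,0,60,0,0.01,0,-0.135,0,60,0,0.01,0,-0.135,0,60,0,0.054,0,-0.057,0,60,0,0.054,0,-0.057,0,60,0,0.054,0,-0.057,0,60,0,0.08,0,-0.042,0,60,0,0.106,0,-0.0275,0,60,0,0.128,0,-0.015,0,60,0,0.1435,0,-0.006,0,60,0,0.1435,0,-0.006,0,60,0])

```text
t: 7.3
ee_pos: [0.57, -0.0258, 0.0516]
ee_rot: [-1.925, -1.927, -0.516]
ft_force: [0.0, -0.2, 1.1]
width: 0.003
grip_force: 0.0
```

Emit:
apply_moves(targets=[0.006,0,-0.005,0,0,0,0.01,0,-0.0105,0,0,0,0.016,0,-0.017,0,0,0,0.0225,0,-0.023,0,0,0,0.03,0,-0.0275,0,0,0,0.0385,0,-0.031,0,0,0,0.047,0,-0.0335,0,0,0,0.0555,0,-0.035,0,0,0,0.0615,0,-0.0355,0,0,0,0.067,0,-0.037,0,0,0,0.0725,0,-0.037,0,0,0,0.0785,0,-0.037,0,0,0,0.085,0,-0.0355,0,0,0,0.091,0,-0.033,0,0,0,0.0965,0,-0.0295,0,0,0,0.102,0,-0.025,0,0,0,0.105,0,-0.021,0,0,0,0.107,0,-0.016,0,0,0,0.107,0,-0.016,0,0,0])

```text
t: 9.2
ee_pos: [0.5698, 0.0581, 0.1182]
ee_rot: [-1.927, -1.926, -0.516]
ft_force: [0.4, -0.8, -0.5]
width: 0.006
grip_force: 0.0
```

```bash
python3 - <<'E'
from h import *
c=cam('scene')
p,r=pose()
rows([((.54,0.02,.17),down(0,30)),((.49,-.049,.25),down(0,0)),((.49,-.13,.29),down())])
E
```

```text
[-0.0071, -0.0298, -0.0639, -0.04, -0.03, -0.03]
[-0.0268, -0.0799, -0.1677, -0.04, -30.03, -0.02]
[-0.0769, -0.0799, -0.2428, -0.04, -30.03, -0.02]
```

Emit:
apply_moves(targets=[-0.007,-0.03,-0.064,0,0,0,-0.007,-0.03,-0.064,0,0,0,-0.027,-0.08,-0.168,0,-30,0,-0.027,-0.08,-0.168,0,-30,0,-0.027,-0.08,-0.168,0,-30,0,-0.027,-0.08,-0.168,0,-30,0,-0.077,-0.08,-0.243,0,-30,0,-0.077,-0.08,-0.243,0,-30,0,-0.077,-0.08,-0.243,0,-30,0,-0.077,-0.08,-0.243,0,-30,0])

```text
t: 10.2
ee_pos: [0.4899, -0.1312, 0.2906]
ee_rot: [-2.224, -2.219, -0.0]
ft_force: [-0.1, 0.2, -1.0]
width: 0.002
grip_force: 0.0
```

```bash
python3 - <<'E'
from h import *
print(pose()[0])
c=cam('wrist'); im=arm.camera('wrist'); np.save('w4.npy',im); save('w4.png',im)
print([proj(c,P).round() for P in [(.44,-.07,.056),(.54,-.02,.056),(.602,-.137,.09),(.41,.039,.09)]])
for s in (1,-1):
  for a in (110,120,130,140):
    a=np.radians(a); print(s,round(np.degrees(a)),[proj(c,[x,-.049+s*(.088-.064*np.cos(a)),.088+.064*np.sin(a)]).round() for x in (.41,.602)])
E
```

```text
[ 0.48991778 -0.13119664  0.29057771]
[array([227., 118.]), array([324.,  67.]), array([385., 187.]), array([184.,  -7.])]
1 110 [array([163., -64.]), array([430., -64.])]
1 120 [array([164., -77.]), array([429., -78.])]
1 130 [array([165., -88.]), array([427., -88.])]
1 140 [array([167., -95.]), array([424., -96.])]
-1 110 [array([184., 226.]), array([402., 226.])]
-1 120 [array([186., 235.]), array([399., 235.])]
-1 130 [array([188., 242.]), array([396., 241.])]
-1 140 [array([190., 247.]), array([393., 246.])]
```

View pics/w4.png

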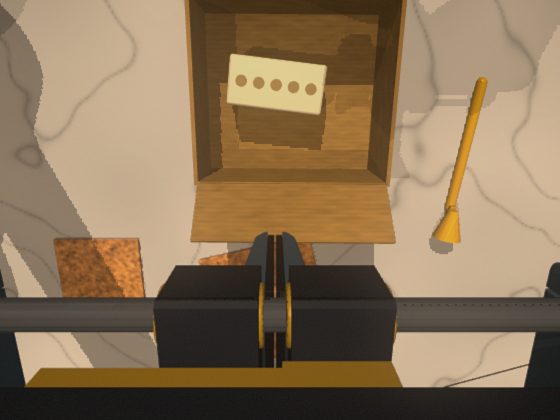

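The wrist view shows the right flap folded to row 242 (≈130°) and the cream box top bounded by roughly (230,55), (326,67), (322,113) and (228,103). Measuring the box now and taking a top view of the left flap.

```bash
python3 - <<'E'
from h import *
im=np.load('w4.npy'); c=cam('wrist')
h=cv2.cvtColor(im,cv2.COLOR_RGB2HSV)
print(h[60,300],h[100,250],h[50,300],h[130,300])
m=((h[...,2]>185)&(h[...,0]>20)).astype(np.uint8)*255; k=np.zeros_like(m); k[40:130,215:340]=255; m&=k
m=cv2.morphologyEx(m,cv2.MORPH_CLOSE,np.ones((13,13)))
cs,_=cv2.findContours(m,cv2.RETR_EXTERNAL,cv2.CHAIN_APPROX_NONE); k=max(cs,key=cv2.contourArea)
print(cv2.boundingRect(k))
P=np.array([ray(c,p,.056)[:2] for p in k[:,0]]).astype(np.float32)*1000
q=cv2.minAreaRect(P); print(q,cv2.boxPoints(q))
t=arm.camera('top'); ct=cam('top'); save('t5.png',cv2.resize(t[130:290,170:400],None,fx=3.4,fy=3.4,interpolation=cv2.INTER_CUBIC))
for s in (1,-1):
  for a in (0,110,130):
    a=np.radians(a); print(s,round(np.degrees(a)),[((proj(ct,[x,-.049+s*(.088-.064*np.cos(a)),.088+.064*np.sin(a)])-[170,130])*3.4).round() for x in (.41,.602)])
E
```

```text
[ 17 162  96] [ 22  94 223] [ 17 166 117] [ 16 164 118]
(228, 54, 97, 59)
((490.4241027832031, -35.17448043823242), (46.130165100097656, 95.190185546875), 83.2752685546875) [[440.45557  -52.507523]
 [534.99084  -63.654236]
 [540.39264  -17.841438]
 [445.85736   -6.694725]]
1 0 [array([262., 412.]), array([257., 148.])]
1 110 [array([124., 413.]), array([123., 132.])]
1 130 [array([ 99., 414.]), array([ 99., 137.])]
-1 0 [array([330., 410.]), array([323., 146.])]
-1 110 [array([455., 403.]), array([444., 121.])]
-1 130 [array([483., 403.]), array([471., 124.])]
```

View pics/t5.png

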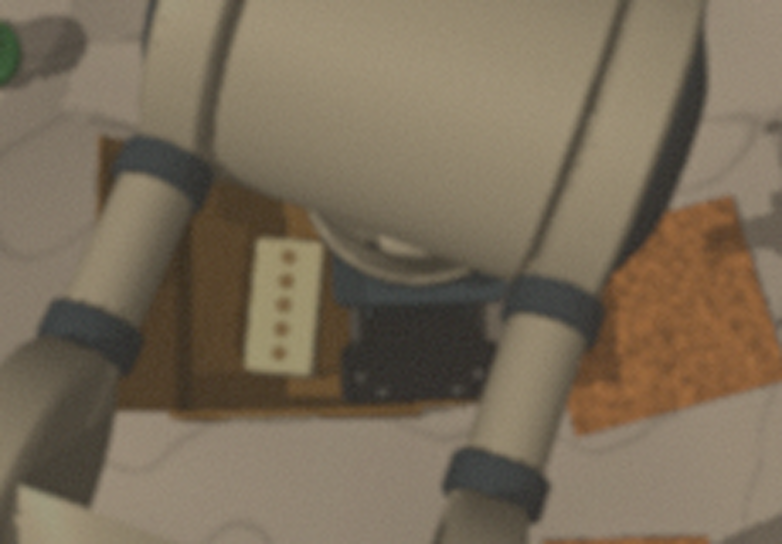

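The left flap's far corner is at about (99,137), which is also ~130°, so step 1 is met. The box is at (0.490,-0.035) with a yaw of about -6.7°. Next I'll move over it with the fingers open and grip it across its 50 mm side.

```bash
python3 - <<'E'
from h import *
q=down(83.3)
rows([((.490,-.035,.20),q),((.490,-.035,.12),q),((.490,-.035,.033),q)])
E
```

```text
[0.0951, 0.0005, 0.09, -0.02, -0.09, -83.34]
[0.095, 0.0006, 0.17, -0.02, -0.09, -83.34]
[0.0949, 0.0007, 0.257, -0.02, -0.09, -83.34]
```

Emit:
apply_moves(targets=[0.095,0.001,0.06,0,0,-83.3,0.095,0.001,0.06,0,0,-83.3,0.095,0.001,0.06,0,0,-83.3,0.095,0.001,0.06,0,0,-83.3,0.095,0.001,0.06,0,0,-83.3,0.095,0.001,0.06,0,0,-83.3,0.095,0.001,0.06,0,0,-83.3,0.095,0.001,0.06,0,0,-83.3,0.095,0.001,0.06,0,0,-83.3,0.095,0.001,0.06,0,0,-83.3,0.095,0.001,0.06,0,0,-83.3,0.095,0.001,0.06,0,0,-83.3,0.095,0.001,0.12,0,0,-83.3,0.095,0.001,0.12,0,0,-83.3], fingers=1)

```text
t: 11.7
ee_pos: [0.4888, -0.0351, 0.1674]
ee_rot: [-0.188, -3.131, -0.001]
ft_force: [-0.7, -0.1, 0.2]
width: 1.0
grip_force: 0.0
```

```bash
python3 - <<'E'
from h import *
print(pose()[0],arm.get_state()['qpos'],pose()[1].as_matrix().round(3)[:2,:2])
c=cam('wrist'); im=arm.camera('wrist'); save('w6.png',im)
Rb=R.from_euler('z',-6.7,degrees=True)
print([(proj(c,[.490,-.035,.056]+Rb.apply([a,b,0]))).round() for a in(-.05,.05) for b in (-.025,.025)])
E
```

```text
[ 0.48880529 -0.03505736  0.16739583] [-1.93568333e-01  3.66304022e-01  1.72608394e+00  8.09894344e-05
  1.05451963e+00 -1.64437298e+00] [[-0.993  0.12 ]
 [ 0.12   0.993]]
[array([241., 142.]), array([308., 142.]), array([244., 266.]), array([305., 266.])]
```

View pics/w6.png

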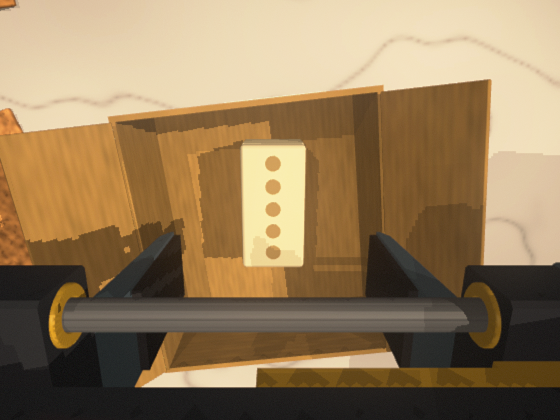

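The box top is at columns 241–305 and rows 142–266, within about 3 px of the prediction, and it sits centred between the open fingers. Descending now.

Emit:
apply_moves(targets=[0,0,0.03,0,0,0,0,0,0.06,0,0,0,0,0,0.085,0,0,0,0,0,0.105,0,0,0,0,0,0.118,0,0,0,0,0,0.126,0,0,0,0,0,0.132,0,0,0,0,0,0.132,0,0,0])

```text
t: 12.55
ee_pos: [0.4913, -0.0357, 0.0387]
ee_rot: [-0.185, -3.136, -0.0]
ft_force: [-0.4, 0.0, 0.2]
width: 1.0
grip_force: 0.0
```

Emit:
apply_moves(targets=[0,0,0.003,0,0,0,0,0,0.006,0,0,0,0,0,0.006,0,0,0])

```text
t: 12.85
ee_pos: [0.4911, -0.0357, 0.0326]
ee_rot: [0.185, 3.136, 0.0]
ft_force: [0.5, -0.1, -0.3]
width: 1.0
grip_force: 0.0
```

Emit:
apply_moves(targets=[0,0,0,0,0,0,0,0,0,0,0,0,0,0,0,0,0,0,0,0,0,0,0,0,0,0,0,0,0,0,0,0,0,0,0,0,0,0,0,0,0,0,0,0,0,0,0,0,0,0,0,0,0,0,0,0,0,0,0,0], fingers=0)

```text
t: 13.85
ee_pos: [0.4911, -0.0358, 0.0326]
ee_rot: [0.185, 3.136, -0.0]
ft_force: [-0.3, -2.1, 2.4]
width: 0.544
grip_force: 30.0
```

Emit:
apply_moves(targets=[0,0,-0.005,0,0,0,0,0,-0.015,0,0,0,0,0,-0.035,0,0,0,0,0,-0.06,0,0,0,0,0,-0.09,0,0,0,0,0,-0.12,0,0,0,0,0,-0.15,0,0,0,0,0,-0.175,0,0,0,0,0,-0.18,0,0,0,0,0,-0.18,0,0,0])

```text
t: 14.85
ee_pos: [0.4912, -0.0357, 0.2133]
ee_rot: [0.184, 3.135, -0.0]
ft_force: [-0.8, -0.1, -2.2]
width: 0.55
grip_force: 30.0
```

```bash
python3 - <<'E'
from h import *
s=arm.get_state(); print(s['ft_force'],s['width'],s['grip_force'],pose()[0])
r=pose()[1]
rows([((.481,-.321,.21),r),((.481,-.321,.06),r)])
E
```

```text
[-0.83392455 -0.05733432 -2.23263543] 0.5498587428598108 30.00003218650818 [ 0.49122505 -0.03569921  0.21331954]
[-0.0233, -0.2845, 0.0034, 0.0, 0.0, 0.0]
[-0.023, -0.2845, 0.1534, 0.0, 0.0, 0.0]
```

Emit:
apply_moves(targets=[-0.001,-0.015,0,0,0,0,-0.003,-0.04,0,0,0,0,-0.006,-0.07,0,0,0,0,-0.0085,-0.105,0,0,0,0,-0.0115,-0.14,0,0,0,0,-0.0145,-0.175,0,0,0,0,-0.017,-0.21,0,0,0,0,-0.02,-0.24,0,0,0,0,-0.022,-0.265,0,0,0,0,-0.0235,-0.28,0,0,0,0,-0.0235,-0.2845,0,0,0,0,-0.0235,-0.2845,0.03,0,0,0,-0.0235,-0.2845,0.06,0,0,0,-0.0235,-0.2845,0.09,0,0,0,-0.0235,-0.2845,0.12,0,0,0,-0.0235,-0.2845,0.14,0,0,0,-0.0235,-0.2845,0.155,0,0,0,-0.0235,-0.2845,0.165,0,0,0,-0.0235,-0.2845,0.165,0,0,0])

```text
t: 16.75
ee_pos: [0.4805, -0.3197, 0.0464]
ee_rot: [-0.184, -3.134, -0.002]
ft_force: [-0.3, 0.3, -2.3]
width: 0.548
grip_force: 30.0
```

```bash
python3 - <<'E'
from h import *
s=arm.get_state(); print(s['ft_force'],s['width'],s['grip_force'],pose()[0])
im=arm.camera('scene'); c=cam('scene'); u,v=proj(c,[.49,-.22,.03]).astype(int)
save('s7.png',cv2.resize(im[v-80:v+80,u-105:u+105],None,fx=3.5,fy=3.5,interpolation=cv2.INTER_CUBIC))
E
```

```text
[-0.25165192  0.28279334 -2.32478246] 0.5482967955866559 30.00003084540367 [ 0.48053595 -0.31974083  0.0464125 ]
```

View pics/s7.png

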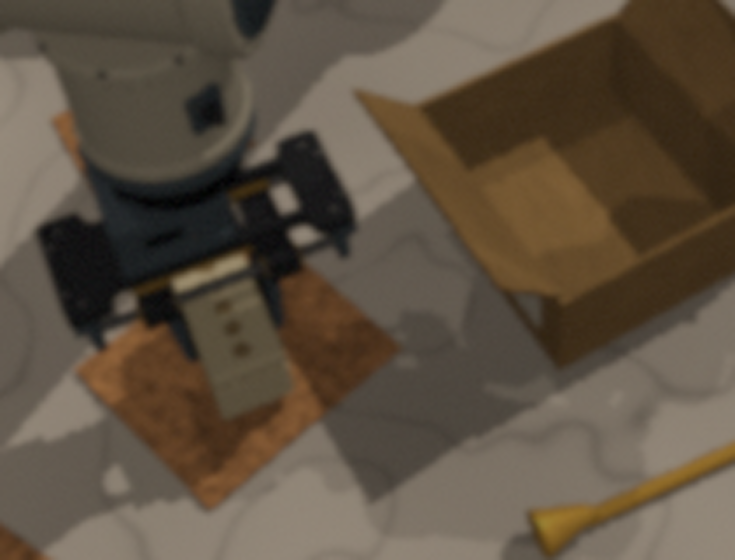

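The box hangs level over the mat, with its near end at (255,395) on a mat spanning columns (80–400). The carton stands empty with its flaps folded back. Lowering gently.

Emit:
apply_moves(targets=[0,0,0.003,0,0,0,0,0,0.006,0,0,0,0,0,0.008,0,0,0,0,0,0.01,0,0,0,0,0,0.011,0,0,0,0,0,0.012,0,0,0,0,0,0.012,0,0,0])

```text
t: 17.5
ee_pos: [0.481, -0.321, 0.0355]
ee_rot: [-0.185, -3.136, -0.0]
ft_force: [0.4, -0.5, -2.5]
width: 0.549
grip_force: 30.0
```

Not touching yet; continuing in 0.5 mm steps.

Emit:
apply_moves(targets=[0,0,0.0005,0,0,0,0,0,0.001,0,0,0,0,0,0.0015,0,0,0,0,0,0.0015,0,0,0])

```text
t: 17.9
ee_pos: [0.4811, -0.321, 0.0346]
ee_rot: [0.185, 3.136, -0.0]
ft_force: [-3.0, 1.4, 7.5]
width: 0.547
grip_force: 30.0
```

The box is in firm contact (about 10 N) while still held. Holding briefly, then releasing.

Emit:
apply_moves(targets=[0,0,0,0,0,0,0,0,0,0,0,0])

```text
t: 18.1
ee_pos: [0.4811, -0.3211, 0.0346]
ee_rot: [0.184, 3.136, -0.0]
ft_force: [-2.3, 1.6, 7.5]
width: 0.547
grip_force: 30.0
```

Emit:
apply_moves(targets=[0,0,0,0,0,0,0,0,0,0,0,0,0,0,0,0,0,0,0,0,0,0,0,0,0,0,0,0,0,0,0,0,0,0,0,0,0,0,0,0,0,0,0,0,0,0,0,0], fingers=1)

```text
t: 18.9
ee_pos: [0.4811, -0.321, 0.0341]
ee_rot: [-0.185, -3.136, -0.0]
ft_force: [0.4, -0.0, 0.5]
width: 1.0
grip_force: 0.0
```

Emit:
apply_moves(targets=[0,0,-0.01,0,0,0,0,0,-0.03,0,0,0,0,0,-0.06,0,0,0,0,0,-0.1,0,0,0,0,0,-0.14,0,0,0,0,0,-0.18,0,0,0,0,0,-0.18,0,0,0,0.1,0,-0.18,0,0,0,0.1,0,-0.18,0,0,0,0.1,0,-0.18,0,0,0,0.1,0,-0.18,0,0,0])

```text
t: 20.0
ee_pos: [0.381, -0.3092, 0.2145]
ee_rot: [0.186, 3.136, -0.0]
ft_force: [-0.1, -0.4, -0.1]
width: 1.0
grip_force: 0.0
```

```bash
python3 - <<'E'
from h import *
print(pose()[0]); a=arm.camera('wrist'); b=arm.camera('scene')
save('f8.png',np.hstack([cv2.resize(a,(400,300)),cv2.resize(b,(400,300))]))
E
```

```text
[ 0.38100065 -0.30920171  0.2145145 ]
```

View pics/f8.png

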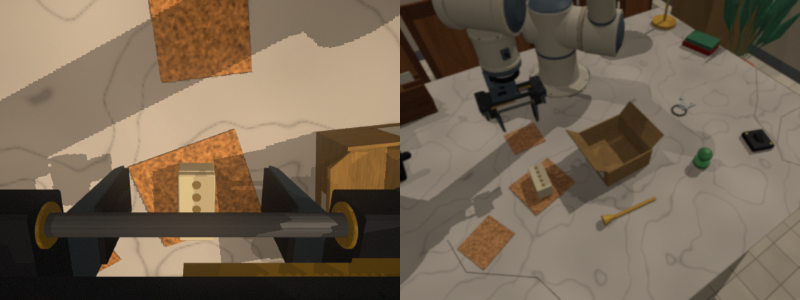

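The box stands upright in the middle of the mat (scene half at (541,180)). The carton is open at (618,148), and the stopper, snuffer and keyring are where they started. Handing in.

```bash
python3 -c "
from bench import arm
print(arm.job_done())"
```

```text
the job is handed in; nothing more can be done
None
```

I folded both flaps back to about 130°, set the button box upright in the middle of the largest cork mat and let go, and handed the job in; the final view showed the stopper, snuffer and keyring undisturbed, but the hand-in returned no verdict.

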